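Line up and lock the fiddle-yard traverser

TASK

Run the traverser (it has a wooden hand grip) across until the road with the green boxcar lines up with the lead track, then reach down through the yellow guard plate to the sunk red knob and turn it clockwise until the locking bolt sits snug in its brass notch - firm, but never forced. Then let go; do not lean on the guard, and leave the other loose things on the layout and the table where they are.

Things in the scene. Friction and masses are not known exactly. Their poses are not given: they have to be found in the camera images.
- layout: Green-edged model railway module, 465 x 752 mm, fixed; deck 75 mm above the table. Origin on the table; x axis: the traverser's travel, away from the robot at yaw 0; y axis: along the tracks, to the left. In this frame the knob axis is at x -37.5, y -90 mm, the lead track at x 52.5 mm; the fixed deck ends at y 0 and the traverser moves in a pit left of it (y 0 to 310 mm).
- traverser (a joint): Travel of the traverser along the layout's x axis in m, 0 (nearest the robot) to 0.105, hard end stops. The road with the green boxcar is in line with the lead track at 0.090; the empty far road would be at 0.030. It takes about 2.5 N to slide and stays where it is left.
- wood_grip (a point): Top centre of the wooden hand grip on the traverser: upright cylinder 24 mm across, 38 mm high, top 113 mm above the table, free all round. The traverser is a 200 x 285 mm plywood board, top 75 mm above the table. The green boxcar (150 long, 36 wide, top 136 mm above the table) stands fast on the near road; its end is 45 mm to the right of the grip.
- road_end (a point): Centre of the boxcar road's right-hand end at rail-top height, on the edge of the traverser. In line when it has the same x in the layout's frame as lead_end (it lies 2 mm to the left of it).
- lead_end (a point): Centre of the lead track's end at rail-top height (82 mm above the table), on the edge of the fixed deck.
- knob (a joint): Angle of the red bar knob in rad, growing clockwise seen from above; 0: bolt drawn back. Friction 0.10 N m; it stays where it is left. It drives the bolt 14 mm per rad, so 10 N on the bolt adds 0.14 N m to the friction. No angle is right for all: the keeper is adjustable and the bolt comes home somewhere from 1.0 to 1.4 rad; only the rising resistance tells.
- knob_grip (a point): Point on the knob's vertical axis, 46 mm above the table, in the middle of its grip: a red upright bar 34 mm long, 10 mm wide, 28 to 58 mm above the table, on a black disc 40 mm across. The bar lies along the layout's x axis at knob angle 0. The well round it is 90 mm square, floor 14 mm above the table.
- guard: Yellow steel guard plate, 104 mm square, 4 mm thick, fixed over the knob's well; round opening 80 mm across, centred on the knob's axis; top 79 mm above the table, 21 mm above the knob's bar. Origin: centre of its underside. Pushing on it with more than 15 N counts as leaning.
- bolt: Steel bolt, 8 mm thick, round nose 19 mm to the left (+y of the layout) of its origin, 87 mm above the table, in brass barrels (top 95 mm) between guard and traverser. It shoots left into a V notch (16 mm wide, 14 deep) in the traverser's brass keeper and pulls a traverser up to 6 mm off into line; farther off it jams on the brass. Snug: still 3 N or more once let go. Forced: over 25 N.
- brown_wagon: Loose brown boxcar, 150 x 36 x 55 mm, on the lead track. Origin under its centre. Leave alone.
- rail_rubber: Loose tan track-cleaning rubber, 55 x 25 x 12 mm, on the deck to the right of the guard. Origin under its centre. Leave alone.
- cleaner: Bottle of track cleaner with a red cap, 54 mm across, 130 mm high, on the table to the left; origin under its centre. Leave alone.
- mug: Blue mug, 80 mm across, 95 mm high, on the table to the left; origin under its centre. Leave alone.
- screwdriver: Screwdriver lying on the table to the left. Leave alone.
- throttle: Black hand throttle, 62 x 140 x 36 mm, lying on the table to the left; origin under its centre. Leave alone.

How it is judged:
By the outcome, as a careful person would: the job done as asked, in the order asked, and still so for the second after the job is handed in, with the robot touching nothing.
It also fails if it takes over 64 s, if anything falls off the work surface, if the arm or the gripper's body presses on something with over 40 N, if the wrist force passes 120 N, or if a joint passes its speed limit or range.

ROBOT

A 6-joint arm with a two-finger parallel gripper is mounted at the origin on the work surface. World frame = base frame: x ahead of the robot, y to its left, z up, the work surface at z = 0. Lengths are in m, angles in rad, forces in N, time in s.
With the tool pointing down it reaches from about 0.4 to 0.925 m from the base axis. Payload 3.4 kg.
Tool frame: the origin (TCP) lies on the centre line of the jaws, within the pads' length; the fingertips stand 19 mm ahead of it and the grasp point (between the pads) is the TCP; x points along the fingers, y is the direction in which the jaws open and shut, and the axes are right-handed (so a half turn about x gives the same grasp; the last joint's range is limited). The gripper opens to 85 mm and grips with 20 to 120 N. Pads are 22 mm wide; open, the fingers measure 114 mm over their backs; the gripper's body (76 mm by 85 mm) begins 54 mm behind the grasp point. The pads swing forward as they close: fully open they stand 13 mm farther back than shut.
Start: joints at [1.165, 0.307, 1.506, -0, 1.328, -0.073], TCP at [0.188, 0.543, 0.25] pointing down, gripper open.
Joint ranges: [-3.12, 3.12], [-1.05, 2.28], [0.14, 2.33], [-1.42, 4.57], [0.1, 2.73], [-2.68, 2.68]. Speed limits (rad/s): [2.57, 2.57, 3.14, 3.14, 3.14, 3.14].

INTERFACE

Orientations are given as a unit quaternion [x, y, z, w].
In Python, from cell import * gives the robot as it stands.
- The arm moves only by the shell command python3 -m jog 'ROWS'. ROWS is a JSON object of lists of equal length, an entry for each row: "rot": the turn, a rotation vector about the world's x, y, z in rad, a list of three; "translation": the shift along the world's x, y, z in mm, a list of three; "hand": the closure in counts, from 0 (fully open) to 255 (shut). A call has 1 to 12 rows; each row shifts and turns the pose as measured when the row begins; what a row does not reach is not made up. A row lasts 1/10 s, in which the tool goes at most 50 mm and 8.59 degrees, less where a joint would pass 70% of its speed; a pose out of reach is approached as far as the arm can. A call is refused whole if a number of a shift passes 50 or a number of a turn 0.15, either way. A call with a gripper value outside its range is refused whole. The fingers move at their own pace and stop on an object; the grip force is fixed at half the most. Time passes only in rows, so rows that do not move let the fingers close. It gives the time, the measured TCP pose, the force and the opening at its end, in the units of the state.
- state(): the state, without advancing time (a new reading comes with each control period).
- get_image(name): name is "scene" or "top" or "wrist"; returns (picture, depth): 420x560x3 uint8, red, green, blue; 420x560 float32, m along the optical axis (not along the pixel's ray), 0 where there is no reading.
- get_calibration(name): a dict with "camera_matrix" (3x3 intrinsics, pixels), "cam_to_world" (4x4, takes a point from camera to world coordinates). Camera axes: x right, y down, z forward; pixel columns grow to the right and rows downward; lengths in m; the calibration is good to about 2 mm. A picture is of the moment at which its call begins: read the wrist's pose just before it. get_calibration takes no time and is no camera call; for the wrist camera it gives the pose at the moment of the call.
- hand_in(): hands the job in, once; it reports no verdict.
The state is a dict: "time_s": time; "joint_positions": joint angles; "joint_vel": joint speeds; "effort": joint torques, N m; "position": TCP position; "ee_rot": TCP orientation; "force": force on the tool from outside, world axes, zero at the start; "moment": the same for the moment, N m; "opening": opening from 0.0 (shut) to 1.0 (fully open).
Only numpy, scipy, OpenCV 4.12 (cv2) and the standard library are available. Lean on these libraries where they do the work, as an engineer would, in place of code of your own. Each camera call takes 0.05 s, during which the arm holds its last target.

## Working session

There is one attempt and no reset: what is moved stays moved. The work goes in short steps, Python scripts to look and compute and a shell command to move; the robot and the scene stay as the last step left them, time stands still between calls to the robot, and variables do not carry over. Pictures are saved under pics/ and viewed, and the job is handed in when it is done.

```bash
ls; mkdir -p pics
python3 - <<'E'
from cell import *
import cv2
s=state();print({k:(v if not hasattr(v,'__len__') else [round(float(x),4) for x in v]) for k,v in s.items()})
for n in ["scene","top","wrist"]:
    p,d=get_image(n); cv2.imwrite(f"pics/{n}0.png",cv2.cvtColor(p,cv2.COLOR_RGB2BGR))
    import numpy as np
    np.save(f"pics/{n}0.npy",d)
    print(n,get_calibration(n))
E
```

```text
pics
{'time_s': 0.0, 'joint_positions': [1.1645, 0.3076, 1.5077, 0.0, 1.3284, -0.0735], 'joint_vel': [0.0, -0.0016, 0.0011, -0.0001, 0.0012, 0.0003], 'effort': [0.0006, -45.7558, -25.1917, -0.0002, 0.0132, 0.0], 'position': [0.1876, 0.5428, 0.2494], 'ee_rot': [0.1164, 0.6975, -0.1178, 0.6972], 'force': [-0.3288, -0.5425, 0.4139], 'moment': [0.0345, -0.04, 0.075], 'opening': 1.0001813314985342}
scene {'camera_matrix': array([[427.66490556,   0.        , 277.32221463],
       [  0.        , 427.66490556, 206.41735705],
       [  0.        ,   0.        ,   1.        ]]), 'cam_to_world': array([[-0.64568442,  0.6016798 , -0.47018406,  1.12536311],
       [ 0.76353233,  0.50025957, -0.40836104,  0.59665456],
       [-0.01048851, -0.62267309, -0.78241179,  1.06370645],
       [ 0.        ,  0.        ,  0.        ,  1.        ]])}
top {'camera_matrix': array([[386.43091521,   0.        , 278.59453033],
       [  0.        , 386.43091521, 209.15314571],
       [  0.        ,   0.        ,   1.        ]]), 'cam_to_world': array([[ 0.00499843, -0.99083177,  0.13500893,  0.38677391],
       [-0.99994027, -0.00626466, -0.0089557 ,  0.09488877],
       [ 0.00971938, -0.1349561 , -0.99080391,  1.12798877],
       [ 0.        ,  0.        ,  0.        ,  1.        ]])}
wrist {'camera_matrix': array([[323.61670545,   0.        , 278.12546375],
       [  0.        , 323.61670545, 205.32036362],
       [  0.        ,   0.        ,   1.        ]]), 'cam_to_world': array([[ 0.32696702,  0.91038413,  0.25356124,  0.12321756],
       [ 0.94503399, -0.3144592 , -0.08958892,  0.56481198],
       [-0.00182567,  0.26891661, -0.96316173,  0.37404988],
       [ 0.        ,  0.        ,  0.        ,  1.        ]])}
```

View pics/scene0.png

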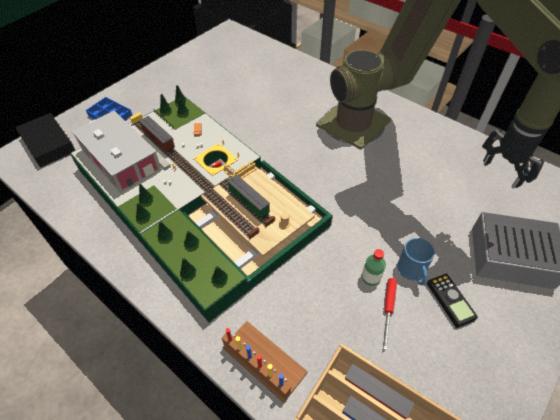

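View pics/top0.png

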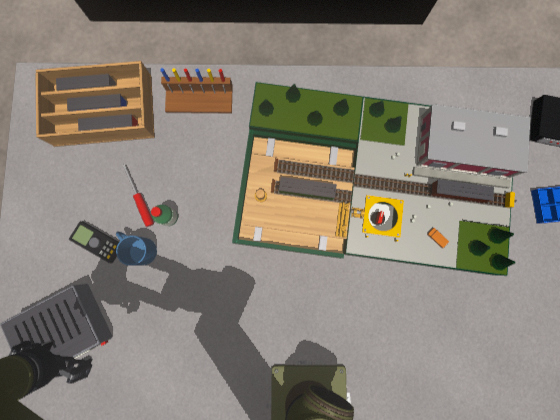

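View pics/wrist0.png

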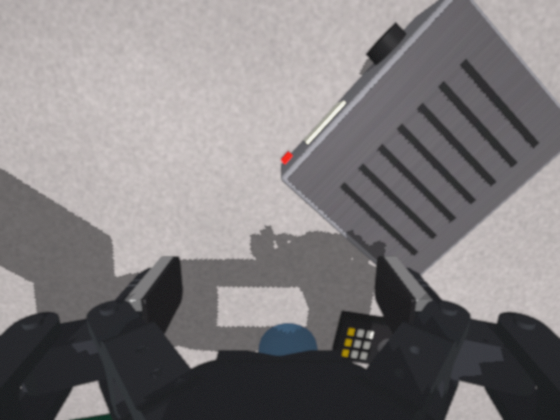

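Run:
```python
import cv2
i=cv2.imread("pics/top0.png")
cv2.imwrite("pics/t1.png",cv2.resize(i[120:270,230:430],None,fx=4,fy=4,interpolation=cv2.INTER_CUBIC))
```

```text
(no output)
```

View pics/t1.png

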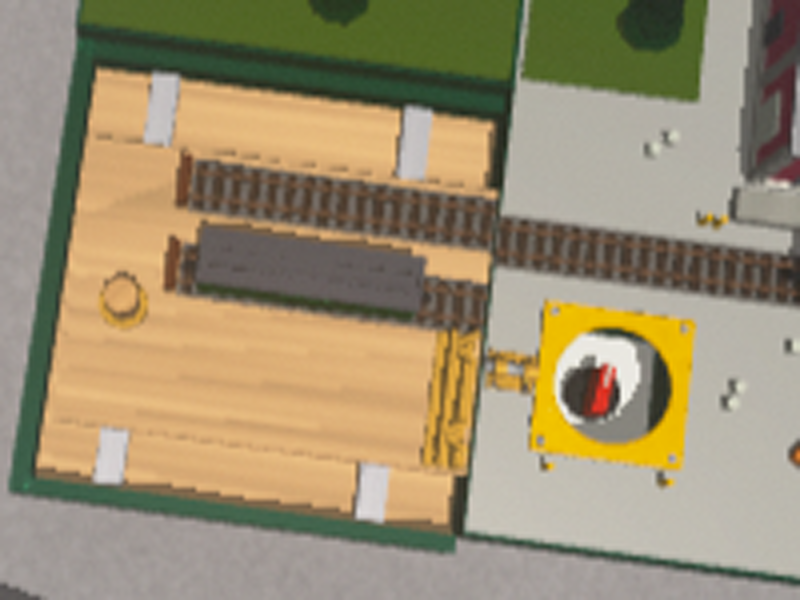

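```bash
cat > h.py <<'E'
from cell import *
import numpy as np, cv2
def px2w(name,u,v,z,cal=None):
    c=cal or get_calibration(name); K=c["camera_matrix"];T=c["cam_to_world"]
    r=T[:3,:3]@np.linalg.solve(K,[u,v,1.]); o=T[:3,3]
    return o+r*(z-o[2])/r[2]
def save(name,fn,crop=None,f=1):
    c=get_calibration(name);p,d=get_image(name)
    im=cv2.cvtColor(p,cv2.COLOR_RGB2BGR)
    if crop: im=im[crop[1]:crop[3],crop[0]:crop[2]]
    if f!=1: im=cv2.resize(im,None,fx=f,fy=f,interpolation=cv2.INTER_CUBIC)
    cv2.imwrite("pics/"+fn,im); np.savez("pics/"+fn+".npz",d=d,K=c["camera_matrix"],T=c["cam_to_world"])
E
python3 - <<'E'
from h import *
f=lambda a,b,z:px2w("top",230+a/4,120+b/4,z)
P=dict(grip=f(122,292,.113),lead=f(501,243,.082),road=f(487,304,.082),g1=f(548,303,.079),g2=f(693,321,.079),g3=f(683,468,.079),g4=f(533,452,.079),
A=f(515,82,.075),B=f(465,535,.075),railR=f(800,278,.082))
for k,v in P.items(): print(k,v.round(4))
g=(P['g1']+P['g2']+P['g3']+P['g4'])/4; print("guard",g.round(4))
yaws=[]
def ang(a,b): d=b-a; return np.arctan2(d[1],d[0])
print([np.degrees(ang(*q)) for q in [(P['g4'],P['g1']),(P['g3'],P['g2']),(P['B'],P['A'])]],[np.degrees(ang(*q))-90 for q in [(P['g2'],P['g1']),(P['g3'],P['g4']),(P['railR'],P['lead'])]])
th=np.mean([ang(P['g4'],P['g1']),ang(P['g3'],P['g2']),ang(P['B'],P['A']),ang(P['railR'],P['lead'])-np.pi/2]);print("yaw",np.degrees(th))
R=np.array([[np.cos(th),-np.sin(th)],[np.sin(th),np.cos(th)]])
for nm,l in [("guard",(-.0375,-.09)),("lead",(.0525,0))]:
    w=g[:2] if nm=="guard" else P['lead'][:2]
    print(nm,"origin",w-R@np.array(l))
o=g[:2]-R@np.array([-.0375,-.09])
for k in P: print(k,(R.T@(P[k][:2]-o)).round(4))
E
```

```text
grip [0.5682 0.1342 0.113 ]
lead [ 0.6099 -0.1261  0.082 ]
road [ 0.5671 -0.1155  0.082 ]
g1 [ 0.5686 -0.1583  0.079 ]
g2 [ 0.5567 -0.2582  0.079 ]
g3 [ 0.4553 -0.2474  0.079 ]
g4 [ 0.4656 -0.1454  0.079 ]
A [ 0.7274 -0.14    0.075 ]
B [ 0.4093 -0.0987  0.075 ]
railR [ 0.5867 -0.3324  0.082 ]
guard [ 0.5116 -0.2023  0.079 ]
[np.float64(-7.144547714697581), np.float64(-6.051370111700765), np.float64(-7.398917439518243)] [np.float64(-6.805341762515283), np.float64(-5.772342551659477), np.float64(-6.410322867129821)]
yaw -6.751289533261604
guard origin [ 0.55937099 -0.11736748]
lead origin [ 0.55776488 -0.11995436]
grip [-0.0208  0.2508]
lead [ 0.0512 -0.0028]
road [0.0074 0.0027]
g1 [ 0.014  -0.0396]
g2 [ 0.0139 -0.1401]
g3 [-0.088  -0.1414]
g4 [-0.0898 -0.0389]
A [ 0.1695 -0.0028]
B [-0.1512  0.0009]
railR [ 0.0524 -0.2104]
```

```bash
cat >> h.py <<'E'
from scipy.spatial.transform import Rotation as Ro
def show(yaw_target=None):
    s=state();R=Ro.from_quat(s['ee_rot']).as_matrix()
    print("t",round(s['time_s'],2),"pos",np.round(s['position'],4),"F",np.round(s['force'],1),"M",np.round(s['moment'],2),"op",round(s['opening'],3))
    print(" x",R[:,0].round(3),"y",R[:,1].round(3),"yawy",round(float(np.degrees(np.arctan2(R[1,1],R[0,1]))),2),"q",np.round(s['joint_positions'],3))
E
python3 -c "
from h import *
show()"
```

```text
t 0.15 pos [0.1877 0.543  0.2496] F [-0.2  1.2 -1. ] M [-0.06  0.01  0.01] op 1.001
 x [-0.001 -0.002 -1.   ] y [ 0.327  0.945 -0.002] yawy 70.94 q [ 1.165  0.307  1.507 -0.     1.328 -0.074]
```

```bash
python3 -m jog '{"rot":[[0,0,-0.136],[0,0,-0.136],[0,0,-0.136],[0,0,-0.136],[0,0,-0.136],[0,0,-0.136],[0,0,-0.136],[0,0,-0.136],[0,0,-0.136],[0,0,-0.136],[0,0,0],[0,0,0]],"translation":[[32,-34,0],[32,-34,0],[32,-34,0],[32,-34,0],[32,-34,0],[32,-34,0],[32,-34,0],[32,-34,0],[32,-34,0],[32,-34,0],[32,-34,0],[0,0,0]],"hand":[60,60,60,60,60,60,60,60,60,60,60,60]}'
python3 -c "
from h import *
show(); save('wrist','w1.png')"
```

```text
time_s: 1.35
position: [0.5486, 0.1536, 0.2465]
ee_rot: [0.542, 0.455, -0.541, 0.455]
force: [-0.1, 0.7, 0.3]
opening: 0.764
t 1.35 pos [0.5486 0.1536 0.2465] F [-0.1  0.7  0.3] M [-0.02 -0.02 -0.01] op 0.764
 x [ 0.     0.001 -1.   ] y [ 0.985 -0.172 -0.   ] yawy -9.91 q [1.980e-01 3.020e-01 1.524e+00 1.000e-03 1.316e+00 3.710e-01]
```

View pics/w1.png

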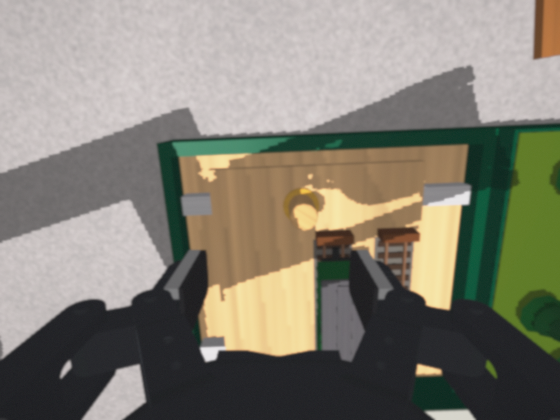

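Run:
```python
from h import *
i=cv2.imread("pics/w1.png");cv2.imwrite("pics/w1c.png",cv2.resize(i[170:260,250:370],None,fx=6,fy=6,interpolation=cv2.INTER_CUBIC))
z=np.load("pics/w1.png.npz");d=z['d'];K=z['K'];T=z['T'];print(T.round(3))
v,u=np.mgrid[170:260,250:370];D=d[170:260,250:370]
P=np.stack([(u-K[0,2])/K[0,0]*D,(v-K[1,2])/K[1,1]*D,D],-1)@T[:3,:3].T+T[:3,3]
m=(abs(P[...,2]-.113)<.004)&(u<330)&(v<232)
print(m.sum(),P[m].mean(0),P[m].min(0),P[m].max(0),u[m].mean(),v[m].mean())
```

```text
[[ 0.985 -0.166 -0.045  0.56 ]
 [-0.172 -0.949 -0.264  0.22 ]
 [ 0.001  0.268 -0.964  0.371]
 [ 0.     0.     0.     1.   ]]
610 [0.56768727 0.13613571 0.11372055] [0.55619142 0.12391806 0.1090297 ] [0.5793474  0.14703572 0.11596173] 304.3540983606557 216.4262295081967
```

View pics/w1c.png

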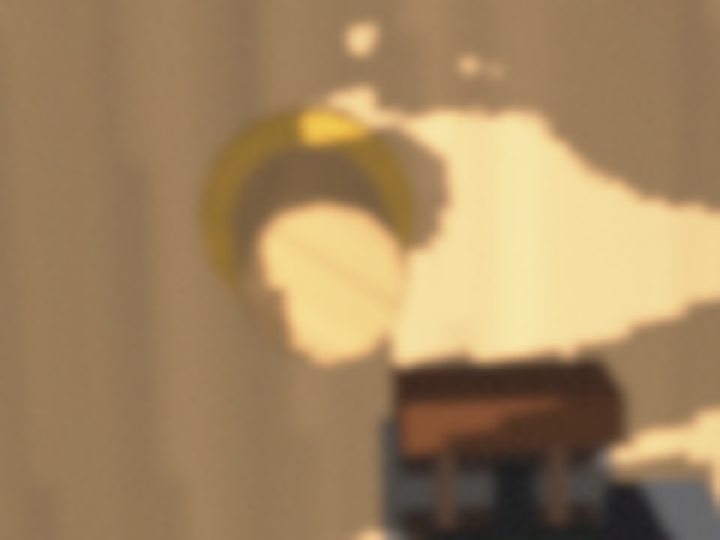

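```bash
python3 -m jog '{"rot":[[0,0,0.055],[0,0,0],[0,0,0],[0,0,0],[0,0,0]],"translation":[[19.5,-18,0],[0,0,-40],[0,0,-40],[0,0,-35],[0,0,0]],"hand":[60,60,60,60,60]}'
python3 -c "
from h import *
show(); save('wrist','w2.png')"
```

```text
time_s: 1.9
position: [0.5636, 0.1402, 0.1293]
ee_rot: [0.528, 0.473, -0.527, 0.469]
force: [-1.6, -0.4, 0.4]
opening: 0.765
t 1.9 pos [0.5636 0.1402 0.1293] F [-1.6 -0.4  0.4] M [-0.04  0.03  0.03] op 0.765
 x [-0.002  0.005 -1.   ] y [ 0.994 -0.113 -0.003] yawy -6.46 q [0.168 0.429 1.651 0.006 1.062 0.277]
```

View pics/w2.png

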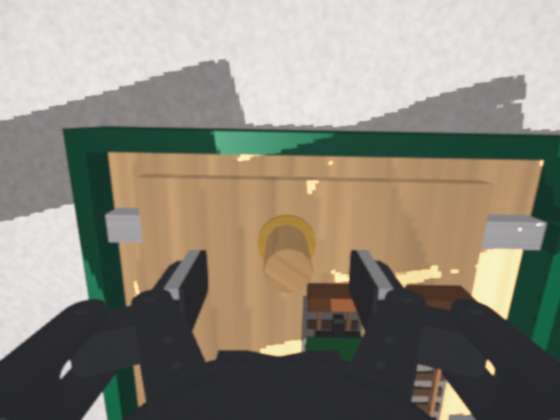

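```bash
python3 -m jog '{"rot":[[0,0,0],[0,0,0],[0,0,0],[0,0,0],[0,0,0],[0,0,0],[0,0,0]],"translation":[[5,-5,0],[0,0,-25],[0,0,-3],[0,0,0],[0,0,0],[0,0,0],[0,0,0]],"hand":[60,60,60,150,200,200,200]}'
python3 -c "
from h import *
show(); save('wrist','w3.png')"
```

```text
time_s: 2.65
position: [0.576, 0.1379, 0.1146]
ee_rot: [0.533, 0.47, -0.52, 0.474]
force: [2.6, 0.1, -11.2]
opening: 0.249
t 2.65 pos [0.576  0.1379 0.1146] F [  2.6   0.1 -11.2] M [ 0.11 -0.24  0.06] op 0.249
 x [ 0.017  0.009 -1.   ] y [ 0.994 -0.109  0.016] yawy -6.24 q [0.16  0.452 1.656 0.007 1.015 0.266]
```

View pics/w3.png

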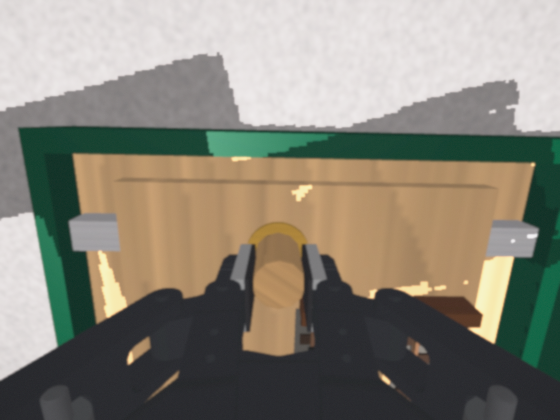

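```bash
python3 -m jog '{"rot":[[0,0,0],[0,0,0],[0,0,0],[0,0,0],[0,0,0],[0,0,0]],"translation":[[8,-1,0],[8,-1,0],[8,-1,0],[8,-1,0],[0,0,0],[0,0,0]],"hand":[200,200,200,200,200,200]}'
python3 -c "
from h import *
show(); save('top','t2.png',(230,120,430,270),4);save('scene','s2.png',(160,110,330,240),4.5)"
```

```text
time_s: 3.3
position: [0.6101, 0.1334, 0.1145]
ee_rot: [0.532, 0.471, -0.521, 0.473]
force: [-3.8, -0.2, 0.6]
opening: 0.256
t 3.3 pos [0.6101 0.1334 0.1145] F [-3.8 -0.2  0.6] M [0.03 0.58 0.11] op 0.256
 x [ 0.014  0.008 -1.   ] y [ 0.994 -0.109  0.013] yawy -6.25 q [0.144 0.491 1.581 0.007 1.055 0.25 ]
```

View pics/t2.png

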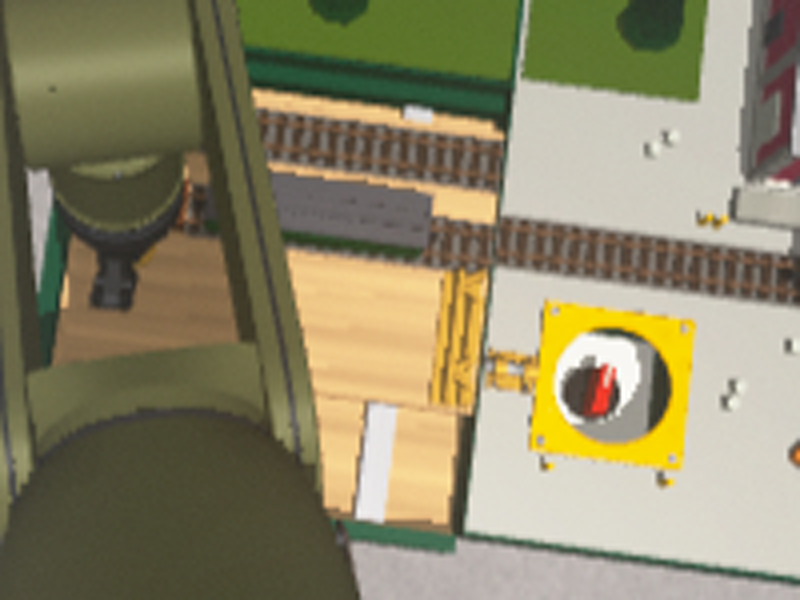

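View pics/s2.png

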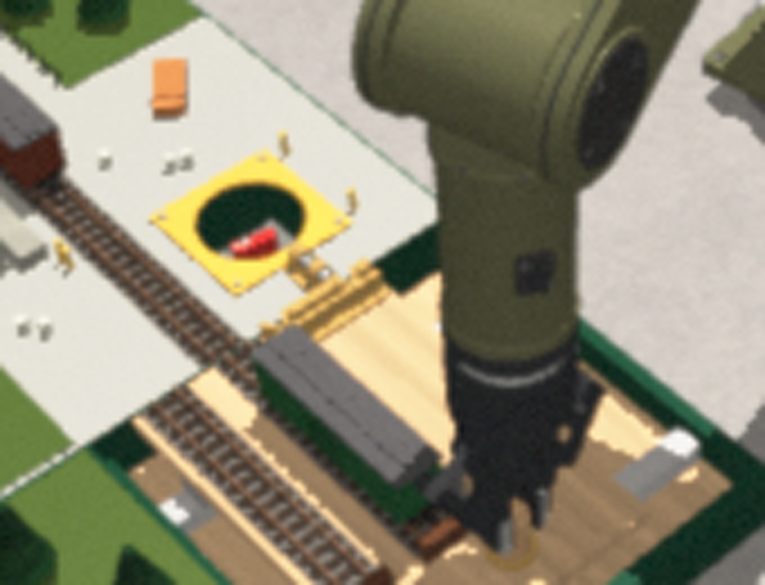

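Run:
```python
from h import *
i=cv2.imread("pics/t2.png");cv2.imwrite("pics/t2c.png",cv2.resize(i[180:310,400:620],None,fx=3.5,fy=3.5,interpolation=cv2.INTER_CUBIC))
```

```text
(no output)
```

View pics/t2c.png

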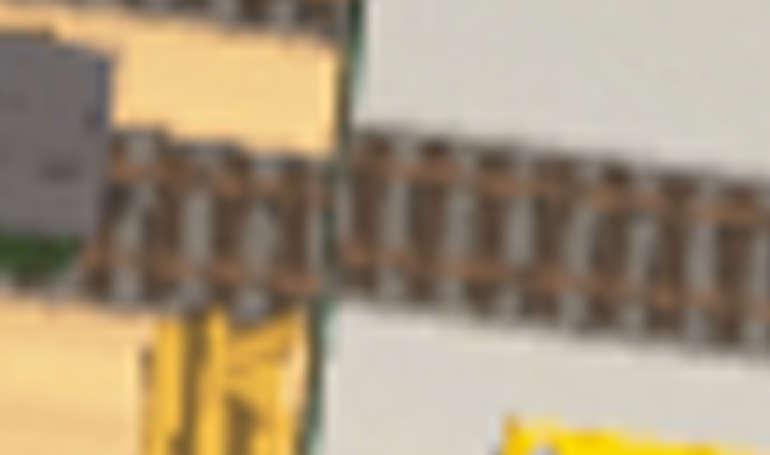

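```bash
python3 -m jog '{"rot":[[0,0,0],[0,0,0],[0,0,0]],"translation":[[6,-0.7,0],[0,0,0],[0,0,0]],"hand":[200,200,200]}'
python3 -c "
from h import *
show(); save('top','t3.png',(320,160,400,220),10)"
```

```text
time_s: 3.7
position: [0.6165, 0.1325, 0.1145]
ee_rot: [0.532, 0.471, -0.52, 0.474]
force: [-2.6, -0.4, -0.8]
opening: 0.255
t 3.7 pos [0.6165 0.1325 0.1145] F [-2.6 -0.4 -0.8] M [0.03 0.49 0.13] op 0.255
 x [ 0.015  0.008 -1.   ] y [ 0.994 -0.109  0.014] yawy -6.23 q [0.141 0.497 1.568 0.007 1.06  0.247]
```

View pics/t3.png

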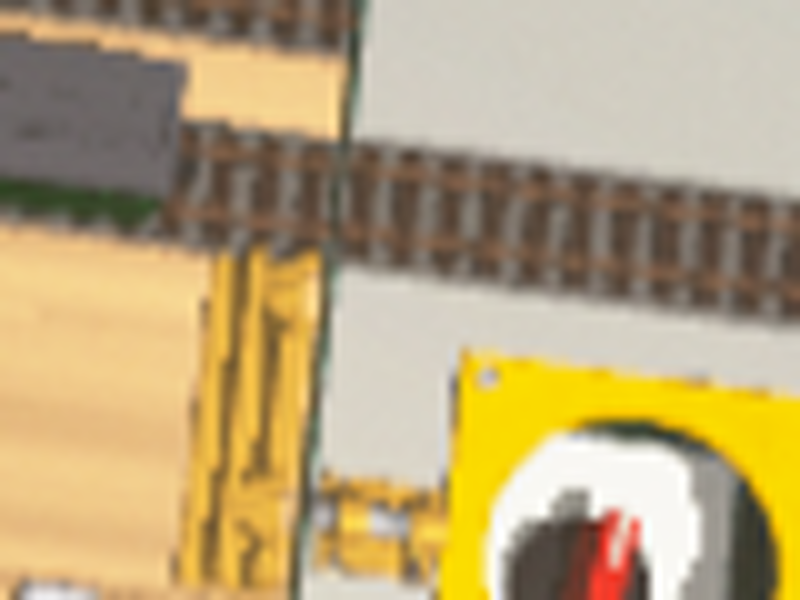

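```bash
python3 -m jog '{"rot":[[0,0,0],[0,0,0],[0,0,0],[0,0,0],[0,0,0],[0,0,0],[0,0,0],[0,0,0],[0,0,0],[0,0,0]],"translation":[[0,0,0],[0,0,0],[0,0,0],[0,0,15],[0,0,40],[0,0,40],[-10,-30,40],[-10,-40,0],[-10,-40,0],[0,0,0]],"hand":[120,110,110,110,110,110,110,110,110,110]}'
python3 -c "
from h import *
show(); save('wrist','w4.png')"
```

```text
time_s: 4.75
position: [0.5905, 0.0222, 0.2583]
ee_rot: [0.535, 0.468, -0.515, 0.479]
force: [0.2, 0.1, -0.0]
opening: 0.567
t 4.75 pos [0.5905 0.0222 0.2583] F [ 0.2  0.1 -0. ] M [0.   0.04 0.01] op 0.567
 x [ 0.031  0.007 -0.999] y [ 0.994 -0.104  0.03 ] yawy -5.97 q [-0.039  0.308  1.484  0.009  1.319  0.063]
```

View pics/w4.png

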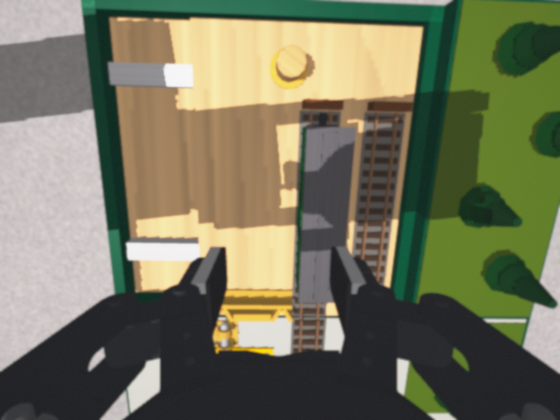

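```bash
python3 -m jog '{"rot":[[-0.007,0.031,0],[0,0,0],[0,0,0],[0,0,0]],"translation":[[0,-45,0],[0,-45,0],[0,-20,0],[0,0,0]],"hand":[110,110,110,110]}'
python3 -c "
from h import *
show(); save('wrist','w5.png'); save('top','t5.png',(320,160,400,220),10)"
```

```text
time_s: 5.2
position: [0.5932, -0.085, 0.2593]
ee_rot: [0.526, 0.475, -0.522, 0.474]
force: [0.2, -0.3, 0.1]
opening: 0.57
t 5.2 pos [ 0.5932 -0.085   0.2593] F [ 0.2 -0.3  0.1] M [-0.02  0.05  0.  ] op 0.57
 x [ 0.004  0.005 -1.   ] y [ 0.995 -0.099  0.004] yawy -5.69 q [-0.216  0.332  1.444  0.006  1.362 -0.118]
```

View pics/w5.png

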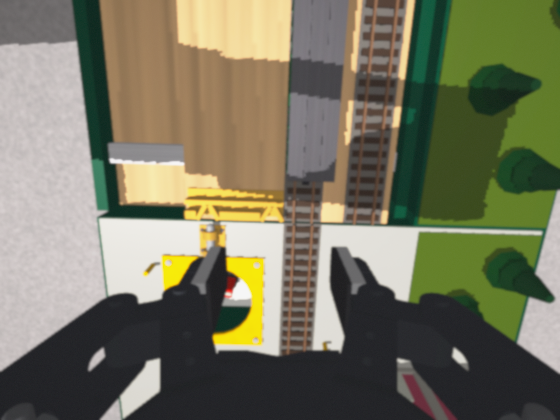

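View pics/t5.png

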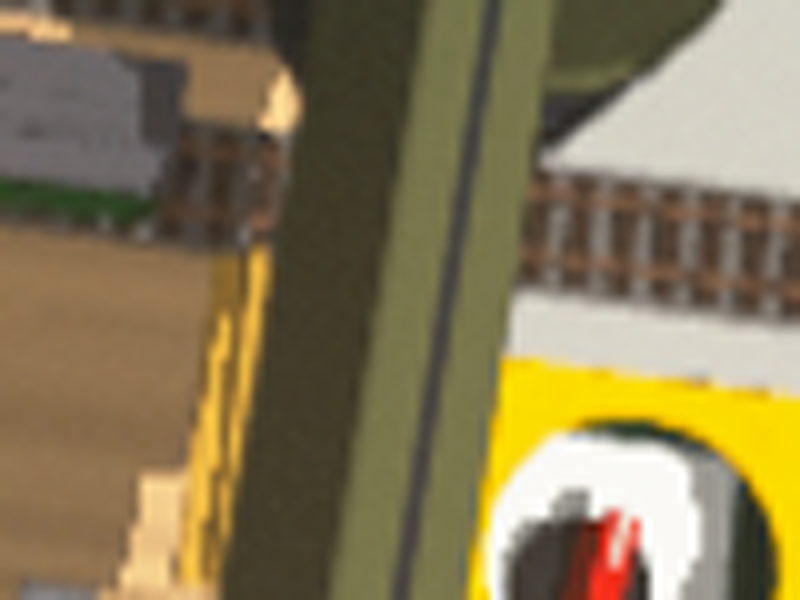

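Run:
```python
from h import *
i=cv2.imread("pics/w5.png");cv2.imwrite("pics/w5c.png",cv2.resize(i[170:290,180:340],None,fx=5,fy=5,interpolation=cv2.INTER_CUBIC))
```

```text
(no output)
```

View pics/w5c.png

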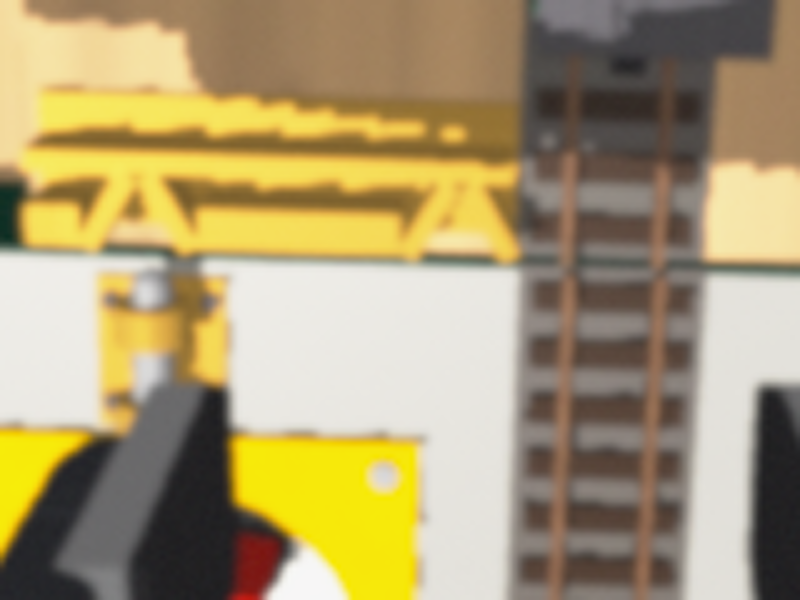

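```bash
python3 -m jog '{"rot":[[0,0,0.142],[0,0,0.142],[0,0,0.142],[0,0,0.142],[0,0,0.142],[0,0,0.142],[0,0,0.142],[0,0,0.142],[0,0,0.142],[0,0,0.142],[0,0,0.133],[0,0,0]],"translation":[[-8,-11,0],[-8,-11,0],[-8,-11,0],[-8,-11,0],[-8,-11,0],[-8,-11,0],[-8,-11,0],[-8,-11,0],[-8,-11,0],[-8,-11,0],[-2,-7,0],[0,0,0]],"hand":[110,110,110,110,110,110,110,110,110,110,110,110]}'
python3 -c "
from h import *
show(); save('wrist','w6.png')"
```

```text
time_s: 6.5
position: [0.512, -0.1771, 0.2582]
ee_rot: [0.014, 0.712, -0.006, 0.702]
force: [1.1, -0.2, -0.0]
opening: 0.568
t 6.5 pos [ 0.512  -0.1771  0.2582] F [ 1.1 -0.2 -0. ] M [ 0.05 -0.01 -0.02] op 0.568
 x [-0.014  0.012 -1.   ] y [0.029 1.    0.011] yawy 88.36 q [-0.414  0.263  1.551  0.005  1.346 -1.958]
```

View pics/w6.png

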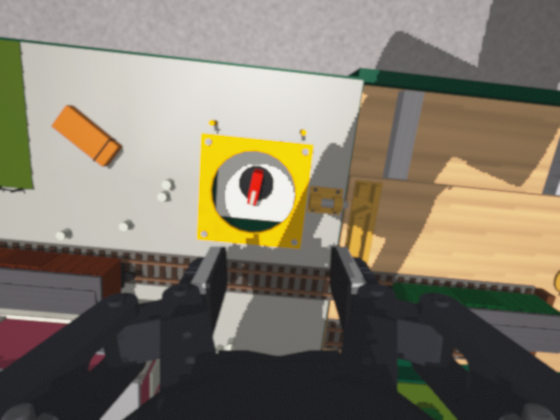

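Run:
```python
from h import *
i=cv2.imread("pics/w6.png");cv2.imwrite("pics/w6c.png",cv2.resize(i[125:255,185:355],None,fx=4.6,fy=4.6,interpolation=cv2.INTER_CUBIC))
z=np.load("pics/w6.png.npz");d=z['d'];K=z['K'];T=z['T'];print(T.round(3))
hsv=cv2.cvtColor(i,cv2.COLOR_BGR2HSV)
for nm,m in [("yellow",cv2.inRange(hsv,(22,180,120),(32,255,255))),("red",cv2.inRange(hsv,(0,180,60),(6,255,255))|cv2.inRange(hsv,(174,180,60),(180,255,255)))]:
    m[:125]=0;m[255:]=0;m[:,:185]=0;m[:,318:]=0
    v,u=np.nonzero(m);D=d[v,u]
    P=np.stack([(u-K[0,2])/K[0,0]*D,(v-K[1,2])/K[1,1]*D,D],-1)@T[:3,:3].T+T[:3,3]
    if nm=="yellow":
        k=abs(P[:,2]-.079)<.004;P=P[k]
        r=cv2.minAreaRect((P[:,:2]*1000).astype(np.float32));print(nm,len(P),r,np.median(P[:,2]))
    else:
        k=abs(P[:,2]-.058)<.004;print(nm,len(P),np.median(P[:,2]))
        P=P[k];r=cv2.minAreaRect((P[:,:2]*1000).astype(np.float32));print(k.sum(),r,P.mean(0))
```

```text
[[ 0.029  0.967  0.255  0.446]
 [ 1.    -0.031  0.003 -0.177]
 [ 0.011  0.255 -0.967  0.384]
 [ 0.     0.     0.     1.   ]]
yellow 5545 ((513.17529296875, -200.1868896484375), (102.9225082397461, 102.73582458496094), 82.5281753540039) 0.07992296723225628
red 269 0.058632789329601365
213 ((510.82879638671875, -199.37689208984375), (9.87673282623291, 29.2242488861084), 74.78209686279297) [ 0.50750344 -0.19835066  0.05880631]
```

View pics/w6c.png

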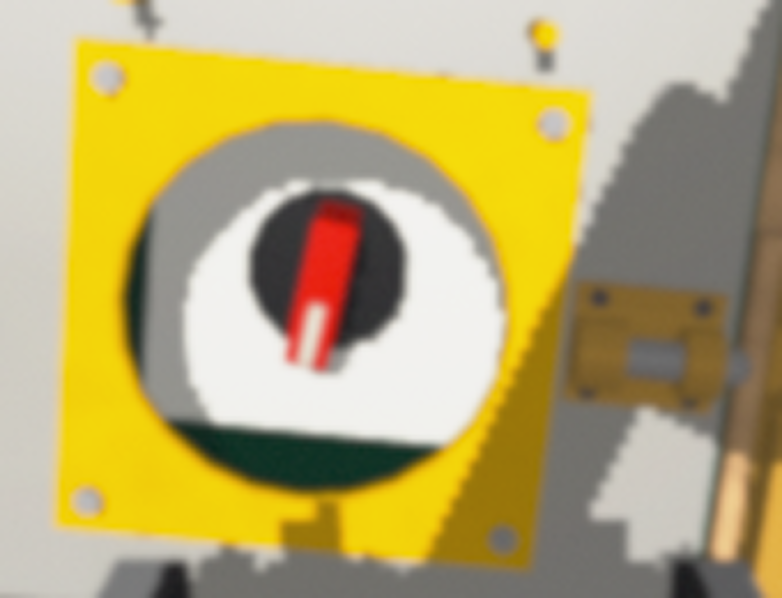

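Run:
```python
from h import *
z=np.load("pics/w6.png.npz");c=dict(camera_matrix=z['K'],cam_to_world=z['T'])
f=lambda a,b,h:px2w("",185+a/4.6,125+b/4.6,h,c).round(4)
print("bar",f(325,295,.058),"ends",f(338,222,.058),f(308,365,.058))
g=[f(*p,.079) for p in [(78,40),(590,92),(530,568),(58,525)]]
print(g,np.mean(g,0)); print("hole",f(127,300,.079),f(508,315,.079),f(318,120,.079),f(318,492,.079))
```

```text
bar [ 0.5135 -0.1987  0.058 ] ends [ 0.4972 -0.195   0.058 ] [ 0.5295 -0.2032  0.058 ]
[array([ 0.4557, -0.244 ,  0.079 ]), array([ 0.469 , -0.1419,  0.079 ]), array([ 0.5716, -0.1552,  0.079 ]), array([ 0.5582, -0.2575,  0.079 ])] [ 0.513625 -0.19965   0.079   ]
hole [ 0.5089 -0.2386  0.079 ] [ 0.5146 -0.1591  0.079 ] [ 0.4729 -0.197   0.079 ] [ 0.5525 -0.2008  0.079 ]
```

```bash
python3 -m jog '{"rot":[[-0.012,-0.014,-0.1],[0,0,-0.1],[0,0,0],[0,0,0],[0,0,0]],"translation":[[1.4,-11,0],[0,-11,0],[0,0,-40],[0,0,-40],[0,0,0]],"hand":[160,160,160,160,160]}'
python3 -c "
from h import *
show(); save('wrist','w7.png')"
```

```text
time_s: 7.05
position: [0.5178, -0.1924, 0.1786]
ee_rot: [0.089, 0.699, -0.087, 0.705]
force: [-1.0, 0.2, 0.1]
opening: 0.373
t 7.05 pos [ 0.5178 -0.1924  0.1786] F [-1.   0.2  0.1] M [-0.    0.02 -0.  ] op 0.373
 x [ 0.009  0.001 -1.   ] y [0.247 0.969 0.003] yawy 75.7 q [-0.435  0.337  1.659  0.005  1.138 -1.759]
```

View pics/w7.png

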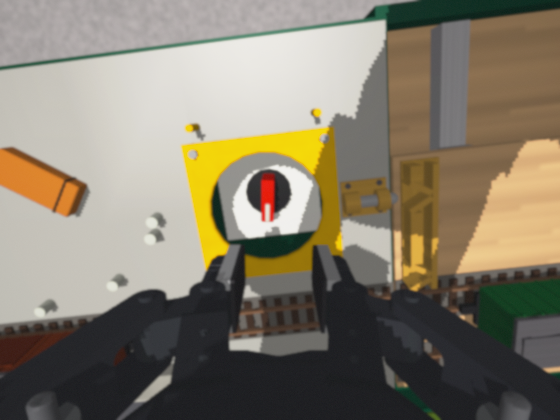

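```bash
python3 -m jog '{"rot":[[0,0.009,0],[0,0,0],[0,0,0],[0,0,0],[0,0,0]],"translation":[[-4.5,-7,0],[0,0,-35],[0,0,-35],[0,0,0],[0,0,0]],"hand":[160,160,160,160,160]}'
python3 -c "
from h import *
show(); save('wrist','w8.png')"
```

```text
time_s: 7.6
position: [0.5229, -0.203, 0.1207]
ee_rot: [0.086, 0.694, -0.09, 0.709]
force: [1.1, 0.4, 0.4]
opening: 0.373
t 7.6 pos [ 0.5229 -0.203   0.1207] F [1.1 0.4 0.4] M [-0.01  0.   -0.03] op 0.373
 x [ 0.019 -0.009 -1.   ] y [ 0.248  0.969 -0.003] yawy 75.65 q [-4.460e-01  4.070e-01  1.721e+00  1.000e-03  9.920e-01 -1.767e+00]
```

View pics/w8.png

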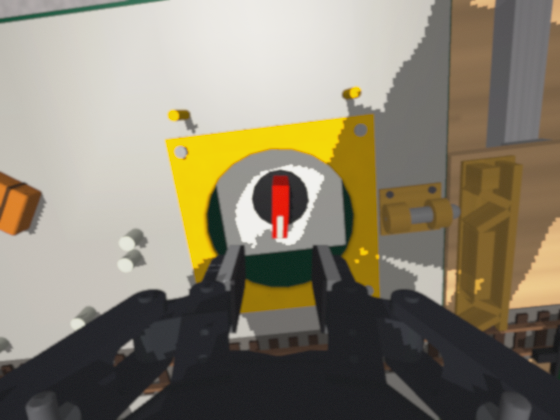

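```bash
python3 -m jog '{"rot":[[0.009,0.019,0],[0,0,0],[0,0,0]],"translation":[[-9.5,3.7,0],[0,0,0],[0,0,0]],"hand":[160,160,160]}'
python3 -c "
from h import *
show()"
```

```text
time_s: 7.95
position: [0.5152, -0.2003, 0.1259]
ee_rot: [0.088, 0.699, -0.089, 0.704]
force: [-0.2, 0.0, -0.2]
opening: 0.376
t 7.95 pos [ 0.5152 -0.2003  0.1259] F [-0.2  0.  -0.2] M [-0.   -0.01  0.04] op 0.376
 x [ 0.006 -0.002 -1.   ] y [ 0.248  0.969 -0.001] yawy 75.63 q [-4.480e-01  3.970e-01  1.722e+00  1.000e-03  1.016e+00 -1.768e+00]
```

```bash
python3 -m jog '{"rot":[[0,0.006,0],[0,0.003,0],[0,0.003,0],[0,0,0]],"translation":[[-1.5,0.5,-12],[-1.5,0,-12],[-1.5,0,-12],[0,0,0]],"hand":[160,160,160,160]}'
python3 -c "
from h import *
show()"
```

```text
time_s: 8.35
position: [0.5105, -0.1999, 0.0881]
ee_rot: [0.087, 0.703, -0.09, 0.7]
force: [-0.2, -0.7, -0.1]
opening: 0.378
t 8.35 pos [ 0.5105 -0.1999  0.0881] F [-0.2 -0.7 -0.1] M [-0.    0.01 -0.01] op 0.378
 x [-0.005 -0.003 -1.   ] y [ 0.248  0.969 -0.004] yawy 75.63 q [-0.447  0.444  1.764 -0.006  0.937 -1.763]
```

```bash
python3 -m jog '{"rot":[[0.003,-0.005,0],[0,0,0],[0,0,0],[0,0,0]],"translation":[[2,0.5,-10],[0,0,-10],[0,0,-8],[0,0,0]],"hand":[160,160,160,160]}'
python3 -c "
from h import *
show();save('wrist','w9.png');save('scene','s9.png',(160,110,330,240),4.5)"
```

```text
time_s: 8.75
position: [0.5119, -0.199, 0.056]
ee_rot: [0.089, 0.702, -0.088, 0.701]
force: [0.8, -0.0, 0.6]
opening: 0.373
t 8.75 pos [ 0.5119 -0.199   0.056 ] F [ 0.8 -0.   0.6] M [ 0.02  0.01 -0.  ] op 0.373
 x [-0.002  0.001 -1.   ] y [0.248 0.969 0.001] yawy 75.63 q [-0.448  0.49   1.792  0.     0.863 -1.768]
```

View pics/w9.png

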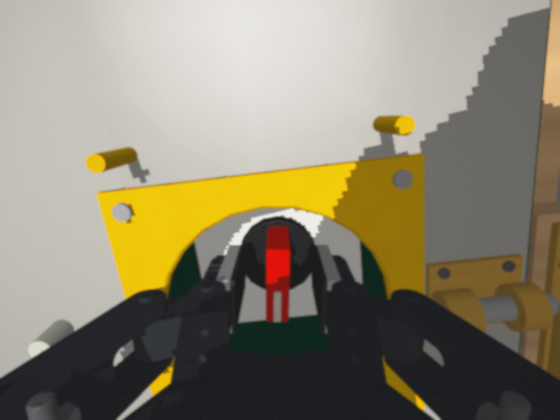

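View pics/s9.png

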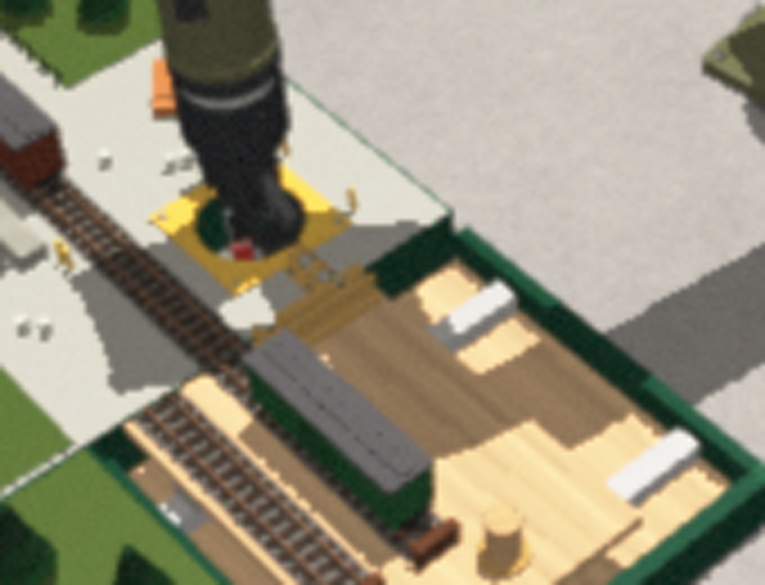

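```bash
python3 -m jog '{"rot":[[0,0,0],[0,0,0],[0,0,0],[0,0,0],[0,0,0]],"translation":[[1,0,-3],[0,0,0],[0,0,0],[0,0,0],[0,0,0]],"hand":[160,200,235,235,235]}'
python3 -c "
from h import *
show();save('wrist','w10.png')"
```

```text
time_s: 9.35
position: [0.5145, -0.2, 0.055]
ee_rot: [0.088, 0.701, -0.089, 0.702]
force: [0.7, -0.1, -2.5]
opening: 0.101
t 9.35 pos [ 0.5145 -0.2     0.055 ] F [ 0.7 -0.1 -2.5] M [-0.02 -0.09  0.1 ] op 0.101
 x [ 0.002 -0.001 -1.   ] y [ 0.248  0.969 -0.001] yawy 75.65 q [-4.470e-01  4.920e-01  1.790e+00 -1.000e-03  8.570e-01 -1.767e+00]
```

View pics/w10.png

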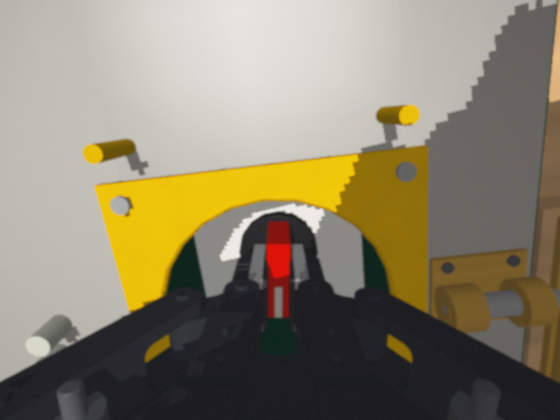

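```bash
python3 -m jog '{"rot":[[0,0,-0.08],[0,0,-0.08],[0,0,-0.08],[0,0,-0.08],[0,0,0]],"translation":[[0,0,0],[0,0,0],[0,0,0],[0,0,0],[0,0,0]],"hand":[235,235,235,235,235]}'
python3 -c "
from h import *
show();save('wrist','w11.png')"
```

```text
time_s: 9.9
position: [0.5144, -0.2003, 0.055]
ee_rot: [0.202, 0.677, -0.203, 0.678]
force: [-0.0, -0.7, -2.7]
opening: 0.1
t 9.9 pos [ 0.5144 -0.2003  0.055 ] F [-0.  -0.7 -2.7] M [-0.02 -0.04 -0.06] op 0.1
 x [ 0.001 -0.002 -1.   ] y [ 0.549  0.836 -0.002] yawy 56.69 q [-0.447  0.492  1.79  -0.002  0.858 -1.435]
```

View pics/w11.png

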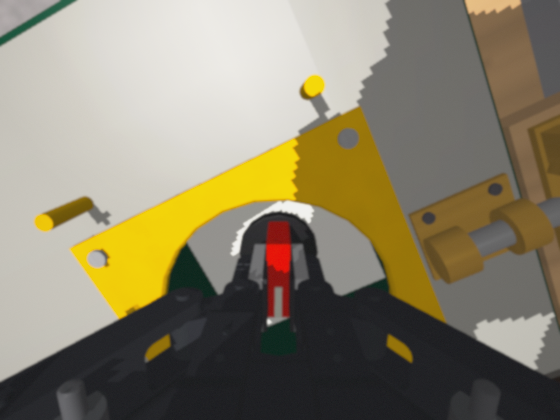

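```bash
python3 -m jog '{"rot":[[0,0,-0.08],[0,0,-0.08],[0,0,-0.08],[0,0,-0.06],[0,0,-0.04],[0,0,0]],"translation":[[0,0,0],[0,0,0],[0,0,0],[0,0,0],[0,0,0],[0,0,0]],"hand":[235,235,235,235,235,235]}'
python3 -c "
from h import *
show();save('wrist','w12.png')"
```

```text
time_s: 10.55
position: [0.5141, -0.2006, 0.055]
ee_rot: [0.313, 0.633, -0.315, 0.634]
force: [-0.0, -0.1, -1.8]
opening: 0.106
t 10.55 pos [ 0.5141 -0.2006  0.055 ] F [-0.  -0.1 -1.8] M [-0.04 -0.02 -0.07] op 0.106
 x [-0.    -0.003 -1.   ] y [ 0.795  0.606 -0.002] yawy 37.31 q [-0.447  0.493  1.79  -0.004  0.859 -1.095]
```

View pics/w12.png

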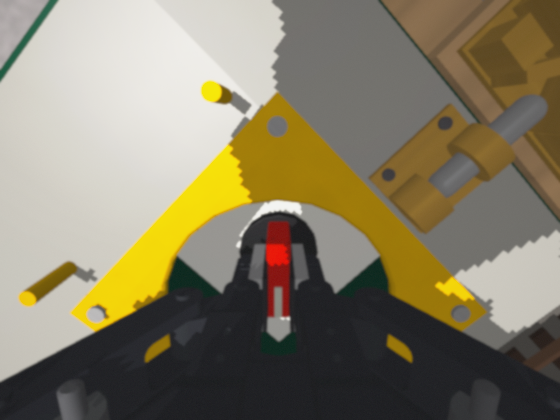

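```bash
cat >> h.py <<'E'
def avg(n=4):
    M=[];F=[];E=[]
    for k in range(n):
        s=state();M.append(s['moment']);F.append(s['force']);E.append(s['effort'][5]);get_image("top")
    print("Mavg",np.mean(M,0).round(3),"Fz",np.mean(F,0).round(1),"Mz",np.round([m[2] for m in M],3),"e6",np.round(E,3))
    show()
E
python3 -m jog '{"rot":[[0,0,-0.03],[0,0,-0.03]],"translation":[[0,0,0],[0,0,0]],"hand":[235,235]}'
python3 -c "
from h import *
avg()"
python3 -m jog '{"rot":[[0,0,-0.03],[0,0,-0.03]],"translation":[[0,0,0],[0,0,0]],"hand":[235,235]}'
python3 -c "
from h import *
avg()"
```

```text
time_s: 10.8
position: [0.514, -0.2007, 0.055]
ee_rot: [0.332, 0.624, -0.334, 0.624]
force: [-0.5, -0.7, -1.2]
opening: 0.103
Mavg [-0.05  -0.039 -0.002] Fz [-0.6 -0.8 -1.8] Mz [ 0.129  0.06  -0.073 -0.125] e6 [-0.247  0.018  0.107 -0.043]
t 11.0 pos [ 0.514  -0.2007  0.055 ] F [-1.1 -1.4 -1.2] M [-0.02 -0.02 -0.1 ] op 0.103
 x [-0.001 -0.003 -1.   ] y [ 0.83   0.558 -0.002] yawy 33.92 q [-0.447  0.493  1.789 -0.004  0.859 -1.036]
time_s: 11.2
position: [0.514, -0.2007, 0.055]
ee_rot: [0.351, 0.613, -0.353, 0.614]
force: [-0.8, -0.3, -2.0]
opening: 0.101
Mavg [-0.091  0.001 -0.06 ] Fz [-0.6 -0.4 -1.8] Mz [ 0.057 -0.02  -0.135 -0.145] e6 [-0.241  0.031  0.107 -0.035]
t 11.4 pos [ 0.514  -0.2007  0.055 ] F [-0.7 -1.9 -2.5] M [-0.17 -0.01 -0.08] op 0.103
 x [-0.001 -0.003 -1.   ] y [ 0.862  0.506 -0.002] yawy 30.43 q [-0.447  0.493  1.789 -0.004  0.859 -0.975]
```

```bash
python3 -m jog '{"rot":[[0,0,-0.03]],"translation":[[0,0,0]],"hand":[235]}' >/dev/null
python3 -c "
from h import *
avg(5)"
python3 -m jog '{"rot":[[0,0,-0.03]],"translation":[[0,0,0]],"hand":[235]}'>/dev/null
python3 -c "
from h import *
avg(5); save('wrist','w13.png')"
```

```text
Mavg [-0.092 -0.003 -0.027] Fz [-0.2 -1.6 -1.3] Mz [ 0.153 -0.034 -0.087 -0.056 -0.109] e6 [-0.366  0.017  0.119 -0.035 -0.077]
t 11.75 pos [ 0.514  -0.2007  0.055 ] F [-0.1  0.2 -1.7] M [-0.07  0.02 -0.14] op 0.102
 x [-0.001 -0.003 -1.   ] y [ 0.877  0.481 -0.002] yawy 28.73 q [-0.447  0.493  1.789 -0.004  0.859 -0.946]
Mavg [-0.112  0.016 -0.027] Fz [-0.3 -0.9 -2. ] Mz [ 0.115  0.014 -0.08  -0.035 -0.148] e6 [-0.398 -0.026  0.112 -0.033 -0.081]
t 12.1 pos [ 0.5139 -0.2008  0.055 ] F [-0.3 -1.  -1.4] M [-0.15 -0.02 -0.06] op 0.104
 x [-0.001 -0.003 -1.   ] y [ 0.891  0.454 -0.002] yawy 27.01 q [-0.447  0.493  1.789 -0.004  0.859 -0.916]
```

View pics/w13.png

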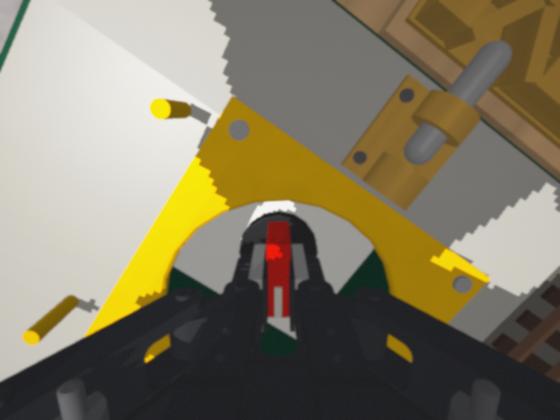

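```bash
python3 -m jog '{"rot":[[0,0,-0.03]],"translation":[[0,0,0]],"hand":[235]}' >/dev/null
python3 -c "
from h import *
avg(5)"
python3 -m jog '{"rot":[[0,0,-0.03]],"translation":[[0,0,0]],"hand":[235]}'>/dev/null
python3 -c "
from h import *
avg(5)"
```

```text
Mavg [-0.118  0.    -0.016] Fz [-1.2 -1.1 -1.9] Mz [ 0.15   0.009 -0.022 -0.133 -0.082] e6 [-0.367  0.017  0.119 -0.035 -0.078]
t 12.5 pos [ 0.5139 -0.2008  0.055 ] F [-1.  -0.7 -1.5] M [-0.12  0.04 -0.13] op 0.099
 x [-0.001 -0.003 -1.   ] y [ 0.904  0.428 -0.002] yawy 25.31 q [-0.447  0.493  1.789 -0.004  0.86  -0.886]
Mavg [-0.165  0.027 -0.023] Fz [-0.8 -1.1 -1.4] Mz [ 0.073  0.067 -0.054 -0.085 -0.116] e6 [-0.397 -0.026  0.113 -0.032 -0.08 ]
t 12.85 pos [ 0.5138 -0.2008  0.055 ] F [-0.1 -0.4 -1.8] M [-0.2   0.09 -0.14] op 0.106
 x [-0.001 -0.003 -1.   ] y [ 0.916  0.4   -0.002] yawy 23.59 q [-0.447  0.493  1.789 -0.004  0.86  -0.856]
```

```bash
for i in 1; do python3 -m jog '{"rot":[[0,0,-0.03]],"translation":[[0,0,0]],"hand":[235]}' >/dev/null
python3 -c "
from h import *
avg(5)"; done
python3 -m jog '{"rot":[[0,0,-0.03]],"translation":[[0,0,0]],"hand":[235]}'>/dev/null
python3 -c "
from h import *
avg(5);save('wrist','w14.png')"
```

```text
Mavg [-0.184  0.039 -0.046] Fz [-0.6 -1.  -1.2] Mz [ 0.095 -0.051 -0.099 -0.072 -0.105] e6 [-0.367  0.017  0.119 -0.035 -0.078]
t 13.2 pos [ 0.5138 -0.2008  0.055 ] F [-0.9 -1.6 -1.4] M [-0.16  0.04 -0.05] op 0.101
 x [-0.002 -0.003 -1.   ] y [ 0.928  0.373 -0.002] yawy 21.89 q [-0.447  0.493  1.789 -0.004  0.86  -0.827]
Mavg [-0.209  0.029 -0.026] Fz [-0.9 -1.6 -1.7] Mz [ 0.097  0.032 -0.014 -0.093 -0.151] e6 [-0.397 -0.025  0.113 -0.032 -0.08 ]
t 13.55 pos [ 0.5138 -0.2008  0.055 ] F [-1.5 -1.5 -1.6] M [-0.23  0.08 -0.08] op 0.101
 x [-0.002 -0.003 -1.   ] y [ 0.939  0.345 -0.002] yawy 20.17 q [-0.447  0.493  1.789 -0.004  0.86  -0.796]
```

View pics/w14.png

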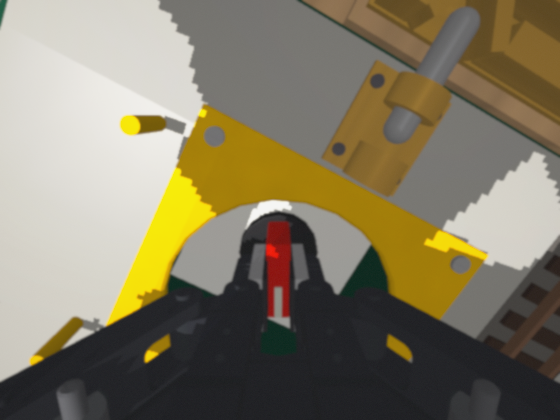

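```bash
python3 -m jog '{"rot":[[0,0,-0.03]],"translation":[[0,0,0]],"hand":[235]}' >/dev/null
python3 -c "
from h import *
avg(5)"
python3 -m jog '{"rot":[[0,0,-0.03]],"translation":[[0,0,0]],"hand":[235]}'>/dev/null
python3 -c "
from h import *
avg(5)"
```

```text
Mavg [-0.212  0.102 -0.023] Fz [-0.9 -1.  -1.4] Mz [ 0.1   -0.001 -0.052 -0.063 -0.099] e6 [-0.364  0.017  0.119 -0.035 -0.077]
t 13.95 pos [ 0.5138 -0.2009  0.055 ] F [-1.2 -0.8 -1.2] M [-0.16  0.06 -0.07] op 0.102
 x [-0.002 -0.003 -1.   ] y [ 0.948  0.317 -0.003] yawy 18.48 q [-0.447  0.493  1.789 -0.004  0.86  -0.767]
Mavg [-0.201  0.09   0.007] Fz [-1.4 -1.8 -1.3] Mz [ 0.181  0.052 -0.064 -0.051 -0.08 ] e6 [-0.374 -0.012  0.124 -0.02  -0.067]
t 14.3 pos [ 0.5137 -0.2009  0.055 ] F [-1.9 -1.8 -1.5] M [-0.26  0.07 -0.07] op 0.105
 x [-0.002 -0.003 -1.   ] y [ 0.958  0.288 -0.003] yawy 16.75 q [-0.447  0.493  1.789 -0.004  0.86  -0.737]
```

```bash
python3 -m jog '{"rot":[[0,0,-0.02]],"translation":[[0,0,0]],"hand":[235]}' >/dev/null
python3 -c "
from h import *
avg(6);save('wrist','w15.png')"
```

```text
Mavg [-0.238  0.097  0.018] Fz [-1.5 -1.5 -2. ] Mz [ 0.17   0.093 -0.02  -0.07  -0.033 -0.032] e6 [-0.183  0.04   0.122  0.024 -0.008 -0.016]
t 14.7 pos [ 0.5138 -0.2009  0.055 ] F [-1.4 -1.2 -1.6] M [-0.25  0.12 -0.07] op 0.105
 x [-0.002 -0.003 -1.   ] y [ 0.963  0.269 -0.003] yawy 15.6 q [-0.447  0.493  1.789 -0.004  0.861 -0.717]
```

View pics/w15.png

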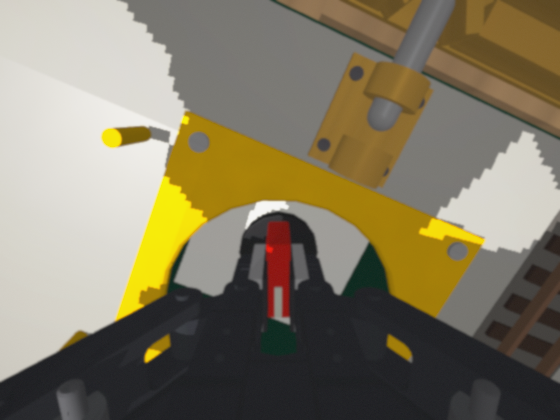

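```bash
python3 -m jog '{"rot":[[0,0,-0.02]],"translation":[[0,0,0]],"hand":[235]}' >/dev/null
python3 -c "
from h import *
avg(6)"
```

```text
Mavg [-0.248  0.109  0.022] Fz [-1.1 -1.7 -1.4] Mz [ 0.08   0.058 -0.074  0.032  0.033  0.005] e6 [-0.172  0.056  0.139  0.041  0.009  0.   ]
t 15.15 pos [ 0.5137 -0.2009  0.055 ] F [-1.9 -1.5 -1.3] M [-0.23  0.14  0.04] op 0.107
 x [-0.002 -0.002 -1.   ] y [ 0.968  0.249 -0.003] yawy 14.45 q [-0.447  0.493  1.789 -0.004  0.861 -0.697]
```

```bash
python3 -m jog '{"rot":[[0,0,-0.02]],"translation":[[0,0,0]],"hand":[235]}' >/dev/null
python3 -c "
from h import *
avg(6)"
python3 -m jog '{"rot":[[0,0,-0.02]],"translation":[[0,0,0]],"hand":[235]}' >/dev/null
python3 -c "
from h import *
avg(6);save('wrist','w16.png')"
```

```text
Mavg [-0.258  0.149  0.083] Fz [-1.4 -1.2 -1. ] Mz [ 0.243  0.113  0.054  0.093 -0.004 -0.002] e6 [-0.167  0.064  0.146  0.048  0.015  0.007]
t 15.55 pos [ 0.5137 -0.2009  0.055 ] F [-1.  -1.4 -1.8] M [-0.28  0.14  0.01] op 0.102
 x [-0.002 -0.002 -1.   ] y [ 0.973  0.23  -0.003] yawy 13.3 q [-0.447  0.493  1.789 -0.004  0.861 -0.677]
Mavg [-0.266  0.129  0.058] Fz [-1.3 -1.6 -1.4] Mz [0.15  0.093 0.02  0.018 0.039 0.028] e6 [-0.162  0.07   0.152  0.054  0.021  0.012]
t 15.95 pos [ 0.5137 -0.2009  0.055 ] F [-1.8 -1.3 -1.7] M [-0.28  0.2   0.06] op 0.102
 x [-0.002 -0.002 -1.   ] y [ 0.978  0.21  -0.003] yawy 12.14 q [-0.447  0.493  1.789 -0.004  0.861 -0.657]
```

View pics/w16.png

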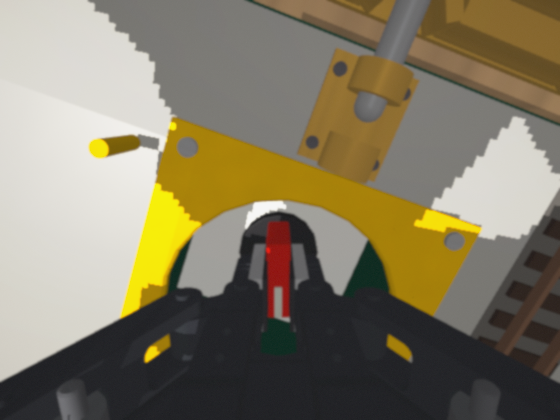

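```bash
python3 -m jog '{"rot":[[0,0,-0.02]],"translation":[[0,0,0]],"hand":[235]}' >/dev/null
python3 -c "
from h import *
avg(6)"
python3 -m jog '{"rot":[[0,0,-0.02]],"translation":[[0,0,0]],"hand":[235]}' >/dev/null
python3 -c "
from h import *
avg(6)"
```

```text
Mavg [-0.285  0.169  0.045] Fz [-1.8 -2.3 -1.1] Mz [ 0.208  0.069 -0.035  0.036 -0.008 -0.002] e6 [-0.158  0.058  0.15   0.051  0.018  0.009]
t 16.4 pos [ 0.5136 -0.2009  0.055 ] F [-1.  -2.5 -1.5] M [-0.24  0.11  0.  ] op 0.102
 x [-0.002 -0.002 -1.   ] y [ 0.982  0.191 -0.003] yawy 10.99 q [-0.448  0.493  1.789 -0.004  0.861 -0.637]
Mavg [-0.29   0.163  0.071] Fz [-1.5 -1.5 -1. ] Mz [ 0.196  0.132  0.045  0.041 -0.006  0.022] e6 [-0.157  0.081  0.159  0.06   0.027  0.019]
t 16.8 pos [ 0.5136 -0.2009  0.055 ] F [-1.8 -2.3 -0.8] M [-0.32  0.21  0.  ] op 0.106
 x [-0.002 -0.002 -1.   ] y [ 0.985  0.171 -0.003] yawy 9.84 q [-0.448  0.493  1.789 -0.004  0.861 -0.617]
```

```bash
python3 -m jog '{"rot":[[0,0,-0.02]],"translation":[[0,0,0]],"hand":[235]}' >/dev/null
python3 -c "
from h import *
avg(6)"
python3 -m jog '{"rot":[[0,0,-0.02]],"translation":[[0,0,0]],"hand":[235]}' >/dev/null
python3 -c "
from h import *
avg(6);save('top','t17.png',(320,160,400,220),10);save('scene','s17.png',(200,140,280,200),10)"
```

```text
Mavg [-0.285  0.204  0.094] Fz [-2.  -1.8 -1.3] Mz [0.211 0.176 0.045 0.044 0.035 0.053] e6 [-0.106  0.122  0.203  0.104  0.072  0.064]
t 17.2 pos [ 0.5136 -0.2009  0.055 ] F [-2.2 -2.8 -0.7] M [-0.29  0.16  0.07] op 0.101
 x [-0.002 -0.002 -1.   ] y [ 0.989  0.151 -0.003] yawy 8.69 q [-0.448  0.493  1.789 -0.004  0.861 -0.597]
Mavg [-0.293  0.2    0.17 ] Fz [-1.6 -2.2 -0.8] Mz [0.261 0.227 0.15  0.139 0.174 0.069] e6 [-0.057  0.18   0.258  0.159  0.127  0.119]
t 17.6 pos [ 0.5136 -0.2009  0.055 ] F [-1.  -2.  -1.3] M [-0.28  0.16  0.17] op 0.106
 x [-0.002 -0.002 -1.   ] y [ 0.991  0.131 -0.003] yawy 7.54 q [-0.448  0.493  1.789 -0.004  0.861 -0.577]
```

View pics/s17.png

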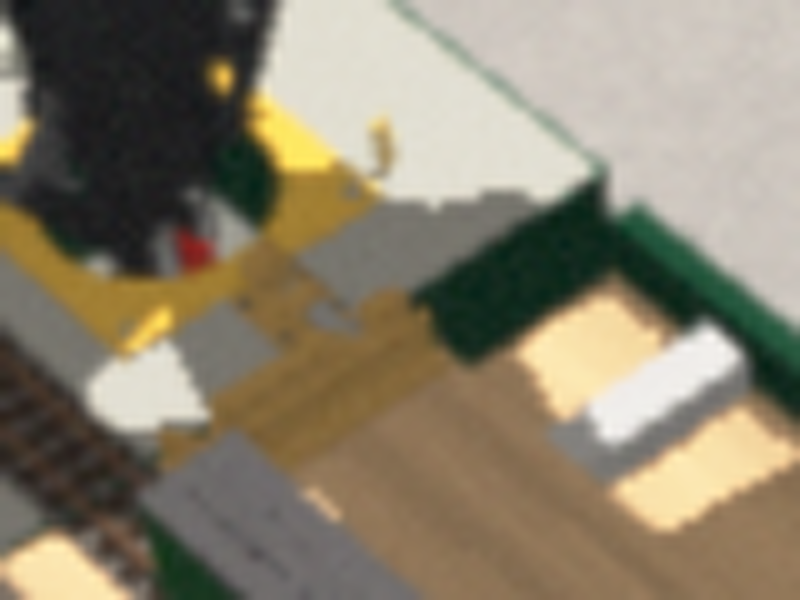

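View pics/t17.png

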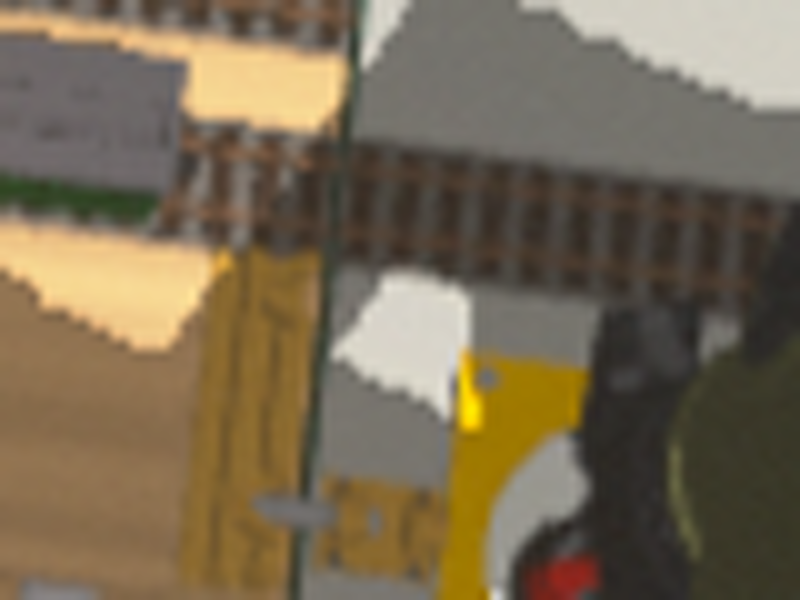

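```bash
python3 -m jog '{"rot":[[0,0,-0.015]],"translation":[[0,0,0]],"hand":[235]}' >/dev/null
python3 -c "
from h import *
avg(6)"
```

```text
Mavg [-0.308  0.204  0.197] Fz [-1.3 -1.9 -1.2] Mz [0.299 0.207 0.165 0.218 0.138 0.152] e6 [0.066 0.242 0.291 0.218 0.195 0.19 ]
t 18.1 pos [ 0.5136 -0.2009  0.055 ] F [-2.  -1.8 -1.2] M [-0.36  0.17  0.15] op 0.105
 x [-0.003 -0.002 -1.   ] y [ 0.993  0.116 -0.003] yawy 6.68 q [-0.448  0.493  1.789 -0.004  0.861 -0.562]
```

```bash
python3 -m jog '{"rot":[[0,0,0],[0,0,0],[0,0,0],[0,0,0]],"translation":[[0,0,0],[0,0,0],[0,0,0],[0,0,0]],"hand":[215,180,165,165]}'
python3 -c "
from h import *
avg(3);save('wrist','w18.png')"
```

```text
time_s: 18.5
position: [0.5156, -0.2002, 0.0556]
ee_rot: [0.471, 0.527, -0.47, 0.528]
force: [-0.1, -0.6, 0.3]
opening: 0.349
Mavg [-0.031  0.007 -0.02 ] Fz [-0.1 -0.2  0.3] Mz [-0.058  0.006 -0.008] e6 [-0.     0.001  0.002]
t 18.65 pos [ 0.5153 -0.2002  0.0555] F [ 0.4  1.2 -1.2] M [-0.02  0.04  0.02] op 0.357
 x [ 0.001 -0.001 -1.   ] y [0.993 0.114 0.001] yawy 6.56 q [-0.447  0.493  1.787 -0.     0.861 -0.561]
```

View pics/w18.png

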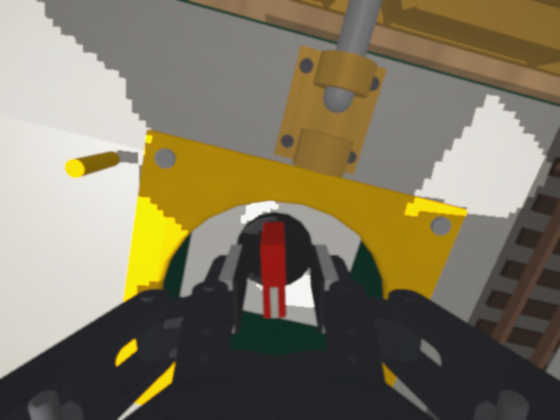

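```bash
python3 - <<'E'
from h import *
for n in ["w16","w18"]:
    i=cv2.imread(f"pics/{n}.png")
    z=np.load(f"pics/{n}.png.npz");c=dict(camera_matrix=z['K'],cam_to_world=z['T'])
    cv2.imwrite(f"pics/{n}c.png",cv2.resize(i[210:330,230:320],None,fx=5,fy=5,interpolation=cv2.INTER_CUBIC))
E
python3 -c "
import cv2,numpy as np
cv2.imwrite('pics/cmp.png',np.hstack([cv2.imread('pics/w16c.png')[:,:395],cv2.imread('pics/w18c.png')[:,:395]]))"
```

```text
(no output)
```

View pics/cmp.png

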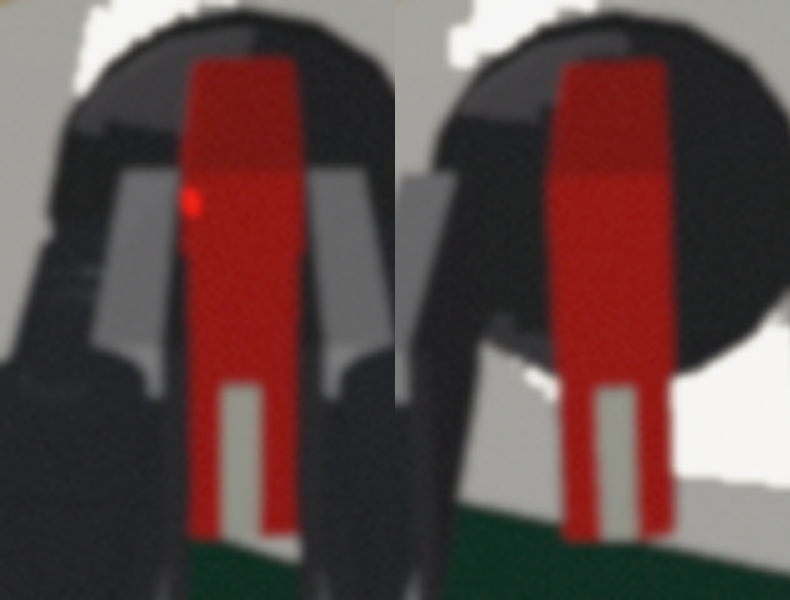

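```bash
python3 -m jog '{"rot":[[0,0,0],[0,0,0],[0,0,0],[0,0,0],[0,0,0],[0,0,0],[0,0,0]],"translation":[[-1,0,10],[0,0,12],[0,0,15],[0,0,25],[0,0,40],[0,0,40],[0,0,0]],"hand":[165,165,165,165,165,165,165]}'
python3 -c "
from h import *
show();save('wrist','w19.png')"
```

```text
time_s: 19.4
position: [0.513, -0.1998, 0.2075]
ee_rot: [0.471, 0.527, -0.471, 0.528]
force: [0.2, -1.0, 0.2]
opening: 0.351
t 19.4 pos [ 0.513  -0.1998  0.2075] F [ 0.2 -1.   0.2] M [ 0.   -0.02  0.  ] op 0.351
 x [ 0.001 -0.001 -1.   ] y [0.994 0.114 0.001] yawy 6.53 q [-0.448  0.309  1.62  -0.     1.211 -0.562]
```

View pics/w19.png

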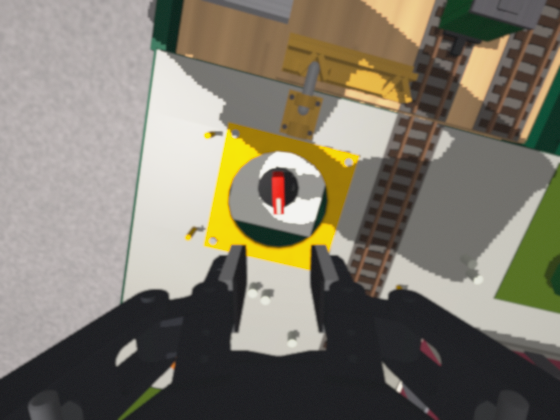

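```bash
python3 -m jog '{"rot":[[0,0,0],[0,0,0],[0,0,0],[0,0,0],[0,0,0]],"translation":[[0,0,40],[0,0,30],[-25,-25,0],[-20,-35,0],[0,0,0]],"hand":[165,165,165,165,165]}'
python3 -c "
from h import *
show();save('scene','s20.png');save('wrist','w20.png')
i=cv2.imread('pics/w19.png');cv2.imwrite('pics/w19c.png',cv2.resize(i[20:220,200:460],None,fx=3,fy=3,interpolation=cv2.INTER_CUBIC))"
```

```text
time_s: 19.95
position: [0.4626, -0.2581, 0.2763]
ee_rot: [0.469, 0.531, -0.471, 0.526]
force: [-0.3, 0.4, -0.5]
opening: 0.355
t 19.95 pos [ 0.4626 -0.2581  0.2763] F [-0.3  0.4 -0.5] M [ 0.   -0.06 -0.02] op 0.355
 x [-0.006  0.003 -1.   ] y [ 0.993  0.117 -0.006] yawy 6.74 q [-5.880e-01  2.270e-01  1.553e+00 -1.000e-03  1.368e+00 -7.050e-01]
```

View pics/w19c.png

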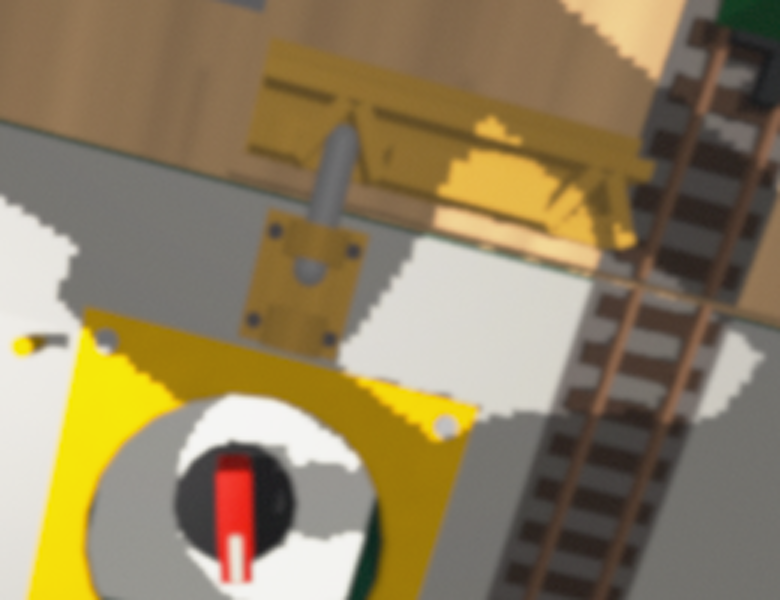

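View pics/s20.png

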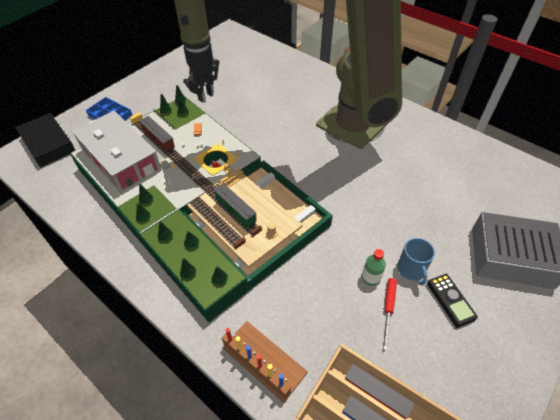

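```bash
python3 -c "
from cell import *
print(hand_in())"
```

```text
the job is handed in; nothing more can be done
None
```

The traverser is in line and locked, and I handed the job in at about 20 s of the 64 s limit. I slid it across by its wooden grip, about 45 mm, until the green boxcar's road lined up with the lead track. Then I reached through the guard opening and turned the red knob clockwise in small steps until the resistance clearly rose.

- **Bolt force:** the resistance started rising steadily at roughly 1.28 rad. I stopped at roughly 1.33 rad with about 11–13 N on the bolt, estimated from the wrist moment and last-joint torque. When I let go, the knob sprang back about 0.02 rad, which should leave around 7 N. I worked that out from the spring-back and did not measure it. An earlier, weaker rise, at about 1.15–1.25 rad, was probably the bolt nudging the traverser into line.
- **Last pictures:** the bolt nose sits in the bottom of the V notch and the rails line up. Nothing loose looks moved in the final scene picture.
- **Guard and contact:** I saw no sign of touching the guard, and the force readings were near zero as I lowered into and lifted out of the opening. The robot ended clear of everything.
- **Wooden grip:** I held it about 10 mm higher than planned. It held without trouble.

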